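# Refit the lamp dimmer wheel and set its far-side pointer

### The arm

A 6-joint arm with a two-finger parallel gripper is mounted at the origin on the work surface. World frame = base frame: x ahead of the robot, y to its left, z up, the work surface at z = 0. Lengths are in m, angles in rad, forces in N, time in s.
With the tool pointing down it reaches from about 0.3 to 1 m from the base axis. Payload 5.1 kg.
Tool frame: the origin (TCP) lies at the very end of the fingers, on their centre line; the grasp point (between the pads) lies 19 mm behind it (bot.tcp_to_grasp is the distance from the TCP to the grasp point, in m); z points along the fingers, y is the line along which they close (so a half turn about z gives the same grasp; the last joint's range is limited). The gripper opens to 95 mm and grips with 3 to 60 N. Pads are 20 mm wide; open, the fingers measure 119 mm over their backs; the gripper's body (75 mm by 180 mm) begins 59 mm behind the grasp point.
Start: joints at [1.155, 0.124, 1.65, -0, 1.367, -0.083], TCP at [0.212, 0.614, 0.215] pointing down, gripper open.
Joint ranges: [-2.61, 2.61], [-1.02, 2.33], [0.03, 2.71], [-1.35, 4.49], [0.32, 2.68], [-2.91, 2.91]. Speed limits (rad/s): [2.57, 2.57, 3.14, 3.14, 3.14, 3.14].

### API

Orientations are given as a unit quaternion [x, y, z, w].
In Python, from bench import bot, get_image, hand_in gives the robot as it stands.
- The arm moves only by the shell command python3 -m handwheel 'ROWS'. ROWS is JSON, a list of rows, each a list of 3 entries, a list of its own where there are three numbers: the shift along the tool's x, y, z scaled (see below), then the turn, a rotation vector about the tool's x, y, z scaled (see below), then the closure, from 0 (fully open) to 1 (shut). In form: [[[dx, dy, dz], [wx, wy, wz], grip], ...]. A call has 1 to 12 rows; each row is the pose to reach, as a shift and turn from the pose commanded when the call began, along the tool's axes at that moment; what a row does not reach only later rows make up. The controller multiplies each number of a shift by 0.25 m and each number of a turn by 0.5 rad. A row lasts 1/8 s, in which the tool goes at most 62.5 mm and 10.7 degrees, less where a joint would pass 70% of its speed; a pose out of reach is approached as far as the arm can. A call with a number of a shift or a turn outside -1 to 1 is refused whole. A call with a gripper value outside its range is refused whole. The fingers move at their own pace and stop on an object; the grip force is fixed at half the most. Time passes only in rows, so rows that repeat a pose let the fingers close. It gives the time, the measured TCP pose, the force, the opening and the grip force at its end, in the units of the state.
- bot.get_obs(): the state, without advancing time (a new reading comes with each control period).
- get_image(name): name is "scene" or "top" or "wrist"; returns a dict with "image" (480x640x3 uint8, red, green, blue), "fx", "fy", "cx", "cy" (pixels), "cam_to_world" (4x4, takes a point from camera to world coordinates); the wrist camera has in their place "tool_from_camera" (4x4, takes a point from camera to tool coordinates, whose origin is the TCP and whose axes are the flange's). Camera axes: x right, y down, z forward; pixel columns grow to the right and rows downward; lengths in m; the calibration is good to about 2 mm. A picture is of the moment at which its call begins: read the wrist's pose just before it. There is no depth.
- hand_in(): hands the job in; it is judged then, once.
The state is a dict: "time": time; "joint_pos": joint angles; "dq": joint speeds; "tau": joint torques, N m; "tool_pos": TCP position; "tcp_rot": TCP orientation; "wrist_force": force on the tool from outside, world axes, zero at the start; "torque": the same for the moment, N m; "width": finger opening in m; "grasp_force": force on a finger pad.
Only numpy, scipy, OpenCV 4.12 (cv2) and the standard library are available. Lean on these libraries where they do the work, as an engineer would, in place of code of your own. Each camera call takes 0.05 s, during which the arm holds its last target. There are 200 camera calls.

### The job

The wheel has come off the lamp dimmer on the dresser. Gently put it back on its keyed stem, feeling for the key, and press it fully home; then turn the stem with it, clockwise seen from above, until the red pointer on its far rim stands at the white mark, and let go. Leave the other things on the dresser where they are.

Things in the scene. Friction and masses are not known exactly. Their poses are not given: they have to be found in the camera images.
- wheel: Loose dimmer wheel, 220 g, lying flat on its underside at the start. Origin: on its axis in the plane of its underside; z up, x towards its red pointer. Black rim 82 mm across, 10 mm high, four spokes; square silver hub 36 x 36 mm, 22 mm high; a grip bar on the hub.
- grip (a point): Middle of the wheel's silver grip bar, on the axis 35 mm above the underside. The bar is 44 mm long (wheel's x), 14 mm thick (wheel's y), from 22 to 48 mm above the underside; grip it across its thickness, fingertips a few mm above the hub.
- bore (a point): Centre of the mouth of the hub's bore, in the underside (same point as the wheel's origin). Square bore 13 x 13 mm, 22 mm deep, closed on top, and a single keyway of the same depth, 8.6 mm wide, running from the bore towards the pointer (+x) out to 16 mm from the axis.
- pointer (a point): Tip of the wheel's red pointer (4 mm wide), 46 mm from the wheel's axis along its x, 7 mm above its underside.
- console: The lamp dimmer, fixed to the dresser: dark wooden box 124 x 124 mm, 40 mm high, round brass plate on top, steel stem on its vertical centre axis. Origin: centre of its underside; z up, x towards the white mark on the side away from the robot. Forcing the wheel on it (pressing, prying and turning contact forces added up) with more than 30 N damages it.
- stem_top (a point): Top of the stem: round, 10 mm across, the last 3 mm tapered, 69 mm above the box's underside. The stem turns about the vertical against about 0.09 N m of friction and stays where it is left. With the wheel home it can turn it from 143 degrees anticlockwise (from above) to 28 degrees clockwise of the mark.
- key_top (a point): On the stem's axis at the height of the key's top, 60 mm above the box's underside (wheel's underside when it lies on the key). The key: 6 mm wide, to 14 mm out on one side of the stem. Its direction is not reported: at first 28 to 121 degrees anticlockwise (from above) of the mark. Turn the lightly resting wheel until it sinks over it (play 5 degrees each way).
- collar_top (a point): On the stem's axis at the top of the black collar as it stands at the start, 54 mm above the box's underside. The collar, 34 mm across, meets the wheel's underside once the keyway is over the key; it slides down 6 mm under about 6 N and stays down, flush with the shoulder.
- shoulder (a point): On the stem's axis at the top of its round steel shoulder (40 mm across), 48 mm above the box's underside: the rigid stop on which the wheel's underside rests when it is fully home.
- mark (a point): Inner face of the white upright post that is the mark, on the far side of the dimmer: 4 mm wide, 22 mm high above the box, inner face 50 mm from the stem's axis along the dimmer's x; this point is 55 mm above the box's underside. The pointer passes it with a 4 mm gap.
- candle_a: short white candle, cylinder 36 mm across, 45 mm high; origin at the centre of its underside. Leave it alone.
- candle_b: cream pillar candle 60 mm across, 80 mm high; origin at the centre of its underside. Leave it alone.
- bowl: blue ceramic bowl 90 mm across, 35 mm high; origin under its centre. Leave it alone.
- keys: flat key with a red tag, 95 x 24 mm, 7 mm thick; origin under the round key head. Leave it alone.
- globe: snow globe on a black foot, 84 mm across, 122 mm high; origin under its centre. Leave it alone.
- book_low: red book 150 x 210 x 28 mm lying flat; origin at the centre of its underside. Leave it alone.
- book_top: black book 130 x 190 x 22 mm lying on the red one; origin at the centre of its underside. Leave it alone.
- salt_lamp: orange salt lamp on a round wooden foot, 90 mm across, 115 mm high; origin under its centre. Leave it alone.
Mind the look-alikes: they are no part of the job. Leave any pink or turquoise look-alike of the console alone.

How it is judged:
By the outcome, as a careful person would: the job done as asked, in the order asked, and still so for the second after the job is handed in, with the robot touching nothing.
It also fails if it takes over 64 s, if anything falls off the work surface, if the arm or the gripper's body presses on something with over 40 N, if the wrist force passes 120 N, or if a joint passes its speed limit or range.

## Working session

There is one attempt and no reset: what is moved stays moved. The work goes in short steps, Python scripts to look and compute and a shell command to move; the robot and the scene stay as the last step left them, time stands still between calls to the robot, and variables do not carry over. Pictures are saved under pics/ and viewed, at most 10 in all, crops included, and the job is handed in when it is done.

```bash
ls; mkdir -p pics; python3 - <<'E'
from bench import bot,get_image
import cv2,numpy as np
o=bot.get_obs();print({k:np.round(v,3) for k,v in o.items()})
ims=[]
for n in("scene","top"):
    d=get_image(n);cv2.imwrite(f"pics/{n}0.png",d["image"][:,:,::-1]);print(n,d["fx"],d["cx"],d["cy"],np.round(d["cam_to_world"],3).tolist())
E
```

```text
pics
{'time': np.float64(0.0), 'joint_pos': array([ 1.155,  0.124,  1.652, -0.   ,  1.367, -0.083]), 'dq': array([ 0.   ,  0.001,  0.001,  0.002, -0.001,  0.001]), 'tau': array([-2.0000e-03, -4.1760e+01, -3.5993e+01,  7.7000e-02,  4.9000e-02,
       -0.0000e+00]), 'tool_pos': array([0.212, 0.614, 0.213]), 'tcp_rot': array([ 0.166,  0.986, -0.001, -0.   ]), 'wrist_force': array([0.259, 0.085, 0.019]), 'torque': array([-0.05 , -0.005,  0.022]), 'grasp_force': np.float64(0.0), 'width': np.float64(0.095)}
scene 503.6992300582466 310.445072726244 239.69719698654387 [[-0.808, 0.321, -0.495, 1.172], [0.59, 0.457, -0.666, 0.783], [0.012, -0.83, -0.558, 0.746], [0.0, 0.0, 0.0, 1.0]]
top 475.1949254805589 320.19744194227536 235.609846557206 [[0.027, -0.996, 0.083, 0.499], [-1.0, -0.028, -0.002, 0.011], [0.004, -0.083, -0.997, 1.046], [0.0, 0.0, 0.0, 1.0]]
```

View pics/scene0.png

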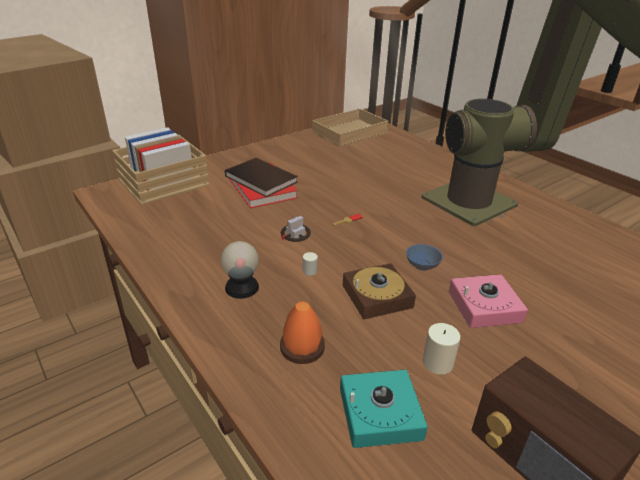

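View pics/top0.png

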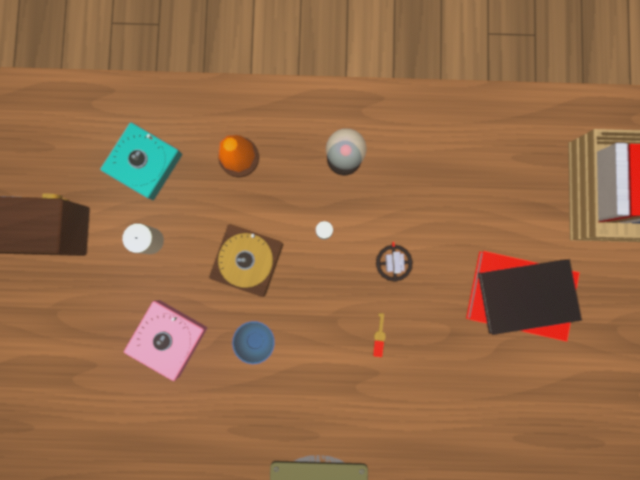

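The scene view shows the wooden/brass dimmer at about (378,288) and the wheel at (296,230).

Candidates in the top view:
- **Dimmer:** turquoise (140,158), pink (163,341), wood with brass plate (246,260). I choose the wooden one.
- **Wheel:** only one, the black ring at (394,262). Its red pointer is at about (393,243).

Next I'll check both in a close crop and measure them.

```bash
cat > h.py <<'E'
import numpy as np,cv2
from bench import bot,get_image
from scipy.spatial.transform import Rotation as R
def ray(d,u,v,z,M=None):
    M=np.array(d["cam_to_world"]) if M is None else M
    r=M[:3,:3]@[(u-d["cx"])/d["fx"],(v-d["cy"])/d["fy"],1]; o=M[:3,3]
    return o+r*(z-o[2])/r[2]
def proj(d,p,M=None):
    M=np.array(d["cam_to_world"]) if M is None else M
    c=M[:3,:3].T@(np.array(p)-M[:3,3]); return np.array([d["fx"]*c[0]/c[2]+d["cx"],d["fy"]*c[1]/c[2]+d["cy"]])
def toolM():
    o=bot.get_obs();T=np.eye(4);T[:3,:3]=R.from_quat(o["tcp_rot"]).as_matrix();T[:3,3]=o["tool_pos"];return T
def mask(im,lo,hi,box):
    h=cv2.cvtColor(im,cv2.COLOR_RGB2HSV);m=cv2.inRange(h,lo,hi);k=np.zeros_like(m);x0,y0,x1,y1=box;k[y0:y1,x0:x1]=m[y0:y1,x0:x1];return k
def cen(m):
    v,u=np.nonzero(m);return (u.mean(),v.mean(),len(u)) if len(u) else None
E
python3 - <<'E'
from h import *
d=get_image("top");im=d["image"]
a=cv2.resize(im[225:300,355:435],(400,375),interpolation=cv2.INTER_CUBIC);b=cv2.resize(im[222:297,205:285],(400,375),interpolation=cv2.INTER_CUBIC)
cv2.imwrite("pics/crop1.png",np.hstack([a,b])[:,:,::-1])
# wheel
m=mask(im,(0,0,0),(180,255,60),(370,238,418,285));n=max(cv2.findContours(m,0,1)[0],key=cv2.contourArea)
e=cv2.minEnclosingCircle(n);print("wheel ring",e,ray(d,*e[0],.008))
m=mask(im,(0,180,120),(6,255,255),(380,236,410,256));c=cen(m);print("ptr",c,ray(d,*c[:2],.008))
# console
m=mask(im,(18,120,90),(30,255,255),(205,222,285,297));n=max(cv2.findContours(m,0,1)[0],key=cv2.contourArea)
e=cv2.minEnclosingCircle(n);print("plate",e,ray(d,*e[0],.041),[ray(d,*cv2.fitEllipse(n)[0],.041)])
m=mask(im,(0,0,190),(180,70,255),(240,226,262,246));c=cen(m);print("mark",c)
if c:print(ray(d,*c[:2],.06))
E
```

```text
Traceback (most recent call last):
ValueError: max() iterable argument is empty
```

View pics/crop1.png

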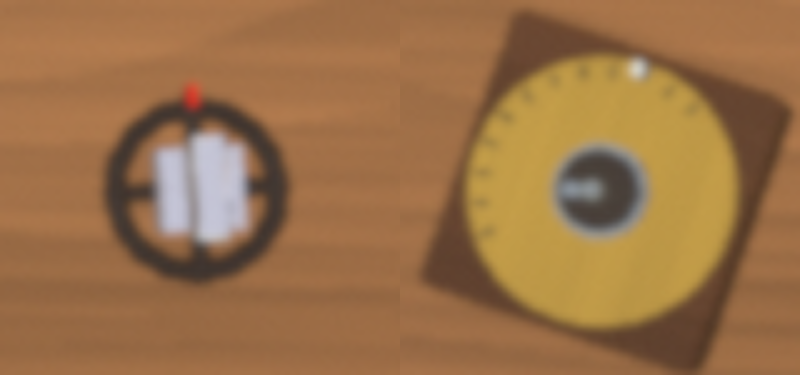

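The crop confirms the choice. On the left is the black wheel with its red pointer up, at about (393.5,244.5), and the hub centre at about (394.5,263). On the right is the brass plate, with the mark at about (252.5,236) and the stem at (245,260). The key points left in the image, roughly world +y.

```bash
python3 - <<'E'
from h import *
d=get_image("top");im=d["image"];print(im[262,376],im[245,394],im[236,252],im[260,230],im[260,320])
def fit(m):
    n=max(cv2.findContours(m,0,1)[0],key=cv2.contourArea);return cv2.minEnclosingCircle(n),cv2.fitEllipse(n)
k=np.zeros((480,640),np.uint8);k[236:290,370:420]=255
m=cv2.bitwise_and(cv2.inRange(im,(0,0,0),(105,100,90)),k);e,f=fit(m);print("ring",e,f,ray(d,*f[0],.007))
m=mask(im,(0,185,150),(7,255,255),(380,236,410,256));c=cen(m);print("ptr",c);p=ray(d,*c[:2],.008);w=ray(d,*f[0],.007);print(p,"yaw",np.degrees(np.arctan2(*(p-w)[[1,0]])))
m=mask(im,(18,120,90),(30,255,255),(205,222,285,297));e,f=fit(m);C=ray(d,*f[0],.041);print("plate",e,f,C)
m=mask(im,(0,0,150),(180,90,255),(243,226,262,243));c=cen(m);q=ray(d,*c[:2],.06);print("mark",c,q,"yaw",np.degrees(np.arctan2(*(q-C)[[1,0]])))
m=mask(im,(0,0,90),(180,110,255),(230,250,243,270));c=cen(m);s=ray(d,*c[:2],.06);print("key",c,s,np.degrees(np.arctan2(*(s-C)[[1,0]])))
# box outline
h=cv2.cvtColor(im,cv2.COLOR_RGB2HSV);print(h[240,225],h[285,265])
E
```

```text
[97 72 54] [171  58  43] [203 196 178] [195 157  73] [165 115  74]
ring ((393.7917785644531, 262.9035949707031), 18.230728149414062) ((393.7475891113281, 262.8717956542969), (35.11769104003906, 35.46568298339844), 106.29437255859375) [ 0.53019589 -0.15324343  0.007     ]
ptr (np.float64(392.8888888888889), np.float64(243.88888888888889), 9)
[ 0.57161394 -0.15059971  0.008     ] yaw 3.652247214566542
plate ((244.76785278320312, 259.8214416503906), 27.675785064697266) ((244.8373260498047, 260.18548583984375), (53.45985412597656, 54.3148193359375), 84.84217071533203) [0.52620631 0.16661111 0.041     ]
mark (np.float64(252.3846153846154), np.float64(235.3846153846154), 13) [0.57763273 0.15006667 0.06      ] yaw -17.83354622333016
key (np.float64(238.64044943820224), np.float64(259.86516853932585), 89) [0.52600769 0.17651086 0.06      ] 91.14938310947949
[ 15 140 111] [ 12 134  97]
```

```bash
cat >> h.py <<'E'
def yaw(): 
    x=toolM()[:3,0];return np.degrees(np.arctan2(x[1],x[0]))
def chain(p,yw,n,start=None):
    """units of n successive calls to bring TCP to p with tool-x yaw yw (deg)"""
    if start is None: start=(toolM()[:3,3],yaw())
    p0,y0=np.array(start[0]),start[1]; dy=yw-y0; D=np.array(p)-p0
    for i in range(n):
        t=np.radians(y0+dy*i/n); x=np.array([np.cos(t),np.sin(t),0]);y=np.array([np.sin(t),-np.cos(t),0])
        s=D/n; print("shift",np.round([s@x/.25,s@y/.25,-s[2]/.25],4),"turn z",round(-np.radians(dy/n)/.5,4))
    print("tilt",toolM()[:3,2])
E
python3 -c "
from h import *
chain((.520,-.150,.215),3.7,6)"
```

```text
shift [-0.3603 -0.4143 -0.0008] turn z 0.9147
shift [-0.5062 -0.2126 -0.0008] turn z 0.9147
shift [-0.5481  0.0328 -0.0008] turn z 0.9147
shift [-0.4773  0.2714 -0.0008] turn z 0.9147
shift [-0.3084  0.4543 -0.0008] turn z 0.9147
shift [-0.0761  0.5438 -0.0008] turn z 0.9147
tilt [-5.04381608e-04 -1.20552832e-03 -9.99999146e-01]
```

```bash

python3 -m handwheel '[[[-0.36,-0.414,0],[0,0,0.915],0],[[-0.36,-0.414,0],[0,0,0.915],0],[[-0.36,-0.414,0],[0,0,0.915],0]]'
python3 -m handwheel '[[[-0.506,-0.213,0],[0,0,0.915],0],[[-0.506,-0.213,0],[0,0,0.915],0],[[-0.506,-0.213,0],[0,0,0.915],0]]'
python3 -m handwheel '[[[-0.548,0.033,0],[0,0,0.915],0],[[-0.548,0.033,0],[0,0,0.915],0],[[-0.548,0.033,0],[0,0,0.915],0]]'
python3 -m handwheel '[[[-0.477,0.271,0],[0,0,0.915],0],[[-0.477,0.271,0],[0,0,0.915],0],[[-0.477,0.271,0],[0,0,0.915],0]]'
python3 -m handwheel '[[[-0.308,0.454,0],[0,0,0.915],0],[[-0.308,0.454,0],[0,0,0.915],0],[[-0.308,0.454,0],[0,0,0.915],0]]'
python3 -m handwheel '[[[-0.076,0.544,0],[0,0,0.915],0],[[-0.076,0.544,0],[0,0,0.915],0],[[-0.076,0.544,0],[0,0,0.915],0],[[-0.076,0.544,0],[0,0,0.915],0],[[-0.076,0.544,0],[0,0,0.915],0]]'
python3 - <<'E'
from h import *
T=toolM();print(T[:3,3],yaw())
d=get_image("wrist");cv2.imwrite("pics/w1.png",d["image"][:,:,::-1]);print(np.round(d["tool_from_camera"],4).tolist(),d["fx"],d["cx"],d["cy"])
M=T@np.array(d["tool_from_camera"]);print(proj(d,(.530,-.153,.007),M),bot.get_obs()["time"])
E
```

```text
time: 0.57
tool_pos: [0.2643, 0.4843, 0.2141]
tcp_rot: [0.388, 0.922, -0.001, 0.0]
wrist_force: [0.1, -0.3, 0.9]
width: 0.0949
grasp_force: 0.0
time: 0.95
tool_pos: [0.3156, 0.3571, 0.2145]
tcp_rot: [0.587, 0.81, -0.0, 0.0]
wrist_force: [0.3, 0.4, 0.6]
width: 0.095
grasp_force: 0.0
time: 1.32
tool_pos: [0.3669, 0.2297, 0.2146]
tcp_rot: [0.756, 0.655, 0.0, 0.0]
wrist_force: [0.8, 1.0, -0.3]
width: 0.0951
grasp_force: 0.0
time: 1.7
tool_pos: [0.418, 0.1022, 0.2146]
tcp_rot: [0.885, 0.466, -0.0, 0.0]
wrist_force: [-0.9, -0.1, 0.5]
width: 0.095
grasp_force: 0.0
time: 2.08
tool_pos: [0.469, -0.0251, 0.2145]
tcp_rot: [0.967, 0.254, -0.0, 0.0]
wrist_force: [-1.1, 0.6, 0.5]
width: 0.0951
grasp_force: 0.0
time: 2.7
tool_pos: [0.5194, -0.1487, 0.2144]
tcp_rot: [0.999, 0.033, -0.0, -0.0]
wrist_force: [-0.3, -0.3, -0.2]
width: 0.0953
grasp_force: 0.0
[ 0.51940028 -0.14873642  0.21444667] 3.757622249728309
[[0.0004, -0.9704, -0.2415, 0.0671], [1.0, 0.0002, 0.0009, -0.0001], [-0.0008, -0.2415, 0.9704, -0.1707], [0.0, 0.0, 0.0, 1.0]] 414.779908734563 321.30748515140397 237.8859886240911
[326.52925151 198.39889159] 2.75
```

View pics/w1.png

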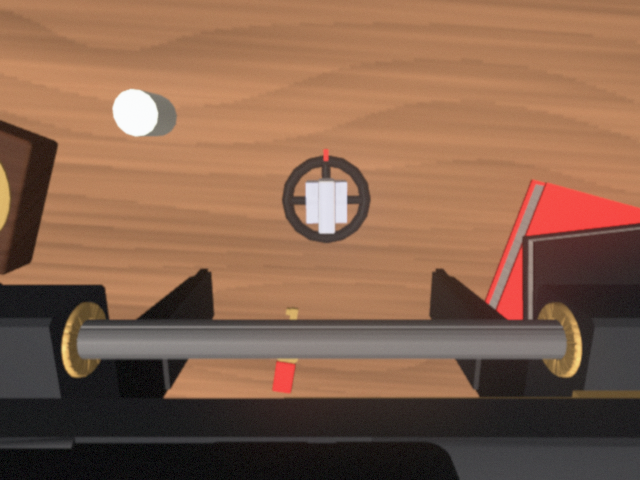

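The wrist view is clear. The ring is centred at about (326,199), the red pointer is at (326,155), and the bar runs vertically at about column 327. Measuring more finely.

```bash
cat >> h.py <<'E'
def wheelfit(d,M,box=(260,130,390,260)):
    im=d["image"];k=np.zeros(im.shape[:2],np.uint8);k[box[1]:box[3],box[0]:box[2]]=255
    m=cv2.bitwise_and(cv2.inRange(im,(0,0,0),(75,70,65)),k)
    n=max(cv2.findContours(m,0,1)[0],key=cv2.contourArea);f=cv2.fitEllipse(cv2.convexHull(n))
    c=cen(mask(im,(0,180,120),(7,255,255),box))
    w=ray(d,*f[0],.010,M);p=ray(d,*c[:2],.009,M)
    print("ring",f,"ptr",c,w,p,"yaw",np.degrees(np.arctan2(*(p-w)[[1,0]])));return w
E
python3 - <<'E'
from h import *
T=toolM();d=get_image("wrist");M=T@np.array(d["tool_from_camera"])
w=wheelfit(d,M)
m=mask(d["image"],(0,0,150),(180,40,255),(300,170,355,245));n=max(cv2.findContours(m,0,1)[0],key=cv2.contourArea)
print(cv2.minAreaRect(n));b=cv2.boundingRect(n);print(b)
im=d["image"];print(im[206,300:356:2].sum(1)//3)
chain((w[0],w[1],.075),3.7,1)
E
```

```text
Traceback (most recent call last):
  File "h.py", line 32, in wheelfit
    w=ray(d,*f[0],.010,M);p=ray(d,*c[:2],.009,M)
                                   ~^^^^
TypeError: 'NoneType' object is not subscriptable
```

```bash
sed -i 's/(0,180,120),(7,255,255),box/(0,170,100),(8,255,255),box/; s/c=cen(mask(im/c=cen(redm(im/; ' h.py; sed -i 's/redm(im,(0,170,100),(8,255,255),box)/redm(im,box)/' h.py; cat >> h.py <<'E'
def redm(im,box):
    i=im.astype(int);m=((i[...,0]>110)&(i[...,0]>2.2*i[...,1])&(i[...,0]>2.2*i[...,2])).astype(np.uint8);k=np.zeros_like(m);x0,y0,x1,y1=box;k[y0:y1,x0:x1]=m[y0:y1,x0:x1];return k
E
python3 - <<'E'
from h import *
T=toolM();d=get_image("wrist");M=T@np.array(d["tool_from_camera"])
im=d["image"];print(im[150:162,326].tolist())
w=wheelfit(d,M)
m=mask(d["image"],(0,0,150),(180,60,255),(300,170,355,245));n=max(cv2.findContours(m,0,1)[0],key=cv2.contourArea)
print(cv2.minAreaRect(n),im[190,300:356:2].sum(1)//3,im[230,300:356:2].sum(1)//3)
chain((w[0],w[1],.075),3.7,1)
E
```

```text
[[237, 89, 78], [243, 87, 78], [245, 87, 78], [245, 87, 80], [244, 86, 77], [244, 85, 78], [245, 89, 80], [244, 86, 79], [244, 85, 78], [242, 84, 77], [224, 79, 71], [163, 68, 65]]
ring ((323.3393249511719, 203.13719177246094), (75.57940673828125, 78.12723541259766), 111.31550598144531) ptr (np.float64(325.75925925925924), np.float64(155.6851851851852), 54) [ 0.52606024 -0.15012644  0.01      ] [ 0.56863039 -0.14941808  0.009     ] yaw 0.9533044775299658
((326.0, 206.5), (42.0, 53.0), 0.0) [132 134 138 208 228 227 224 226 224 211 224 228 228 229 226 226 223 203
 218 226 225 227 228 212 142 134 134 136] [ 58  63  68  59  58  59  75  97 114 154 221 227 227 228 227 228 225 198
 114  99  80  61  62  68  70  68  65  65]
shift [0.0256 0.0082 0.559 ] turn z 0.0023
tilt [ 1.71636213e-04  2.02645037e-06 -9.99999985e-01]
```

```bash
sed -i 's/(75,70,65)/(112,85,80)/' h.py
python3 - <<'E'
from h import *
T=toolM();d=get_image("wrist");M=T@np.array(d["tool_from_camera"])
w=wheelfit(d,M)
chain((w[0],w[1],.075),3.7,1)
E
```

```text
ring ((325.829345703125, 198.9904327392578), (86.61811828613281, 87.23312377929688), 88.67845153808594) ptr (np.float64(325.5), np.float64(155.93103448275863), 58) [ 0.53006885 -0.15217842  0.01      ] [ 0.56845754 -0.14925153  0.009     ] yaw 4.359997012531051
shift [0.0409 0.0172 0.5592] turn z 0.0019
tilt [ 2.55601521e-04 -2.99693895e-05 -9.99999967e-01]
```

```bash

python3 -m handwheel '[[[0.041,0.017,0.2],[0,0,0],0],[[0.041,0.017,0.4],[0,0,0],0],[[0.041,0.017,0.56],[0,0,0],0],[[0.041,0.017,0.66],[0,0,0],0],[[0.041,0.017,0.72],[0,0,0],0],[[0.041,0.017,0.745],[0,0,0],0],[[0.041,0.017,0.745],[0,0,0],0]]'
python3 -m handwheel '[[[0,0,0],[0,0,0],0.5],[[0,0,0],[0,0,0],0.7],[[0,0,0],[0,0,0],0.8],[[0,0,0],[0,0,0],1],[[0,0,0],[0,0,0],1],[[0,0,0],[0,0,0],1],[[0,0,0],[0,0,0],1],[[0,0,0],[0,0,0],1]]'
```

```text
time: 3.78
tool_pos: [0.5307, -0.1531, 0.029]
tcp_rot: [0.999, 0.032, 0.0, 0.0]
wrist_force: [-0.2, 0.4, 0.5]
width: 0.0954
grasp_force: 0.0
time: 4.78
tool_pos: [0.5302, -0.153, 0.0284]
tcp_rot: [0.999, 0.032, -0.0, 0.0]
wrist_force: [1.1, -0.3, -0.2]
width: 0.0207
grasp_force: 0.0
```

```bash

python3 -m handwheel '[[[0,0,0],[0,0,0],1],[[0,0,0],[0,0,0],1],[[0,0,0],[0,0,0],1],[[0,0,0],[0,0,0],1]]'
python3 -m handwheel '[[[0,0,-0.1],[0,0,0],1],[[0,0,-0.2],[0,0,0],1],[[0,0,-0.35],[0,0,0],1],[[0,0,-0.5],[0,0,0],1],[[0,0,-0.5],[0,0,0],1],[[0,0,-0.5],[0,0,0],1]]'
python3 - <<'E'
from h import *
T=toolM();print(T[:3,3],yaw())
d=get_image("wrist");cv2.imwrite("pics/w2.png",d["image"][:,:,::-1])
chain((.455,.167,.16),91,4)
E
```

```text
time: 5.28
tool_pos: [0.5303, -0.1529, 0.0284]
tcp_rot: [0.999, 0.032, 0.0, -0.0]
wrist_force: [0.1, 1.7, 0.2]
width: 0.0137
grasp_force: 30.0
time: 6.02
tool_pos: [0.5291, -0.1527, 0.1513]
tcp_rot: [0.999, 0.032, -0.001, -0.0]
wrist_force: [-0.8, -0.6, -3.2]
width: 0.0136
grasp_force: 30.0
[ 0.52907113 -0.15268003  0.15130015] 3.654370842638988
shift [-0.0532 -0.3236 -0.0094] turn z -0.7622
shift [ 0.071  -0.3201 -0.0094] turn z -0.7622
shift [ 0.185  -0.2708 -0.0094] turn z -0.7622
shift [ 0.2724 -0.1825 -0.0094] turn z -0.7622
tilt [-0.00407739  0.00144126 -0.99999065]
```

View pics/w2.png

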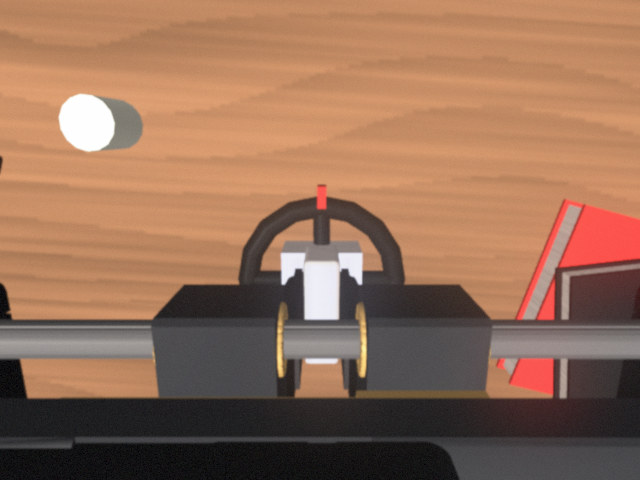

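The wheel is held centrally: the bar is between the pads and the pointer tip is at (321.5,185). Next I'll move beside the console to sight the stem, working out the pointer offset at the same time.

```bash
python3 - <<'E'
from h import *
d=get_image("wrist");M=np.array(d["tool_from_camera"])
c=cen(redm(d["image"],(300,170,345,225)));print(c,"tip in tool",ray(d,321.5,184.5,.0214,M), "red cen",ray(d,*c[:2],.0195,M))
chain((.526,.075,.17),91,4)
E
```

```text
(np.float64(321.4066985645933), np.float64(197.57416267942583), 209) tip in tool [0.04477349 0.0001754  0.0214    ] red cen [0.03897277 0.00013309 0.0195    ]
shift [ 0.0119 -0.2272 -0.0195] turn z -0.7622
shift [ 0.0955 -0.2065 -0.0195] turn z -0.7622
shift [ 0.1655 -0.1561 -0.0195] turn z -0.7622
shift [ 0.2117 -0.0834 -0.0195] turn z -0.7622
tilt [-0.00446027  0.00163054 -0.99998872]
```

```bash

python3 -m handwheel '[[[0.006,-0.114,-0.02],[0,0,-0.38],1],[[0.012,-0.227,-0.02],[0,0,-0.762],1],[[0.012,-0.227,-0.02],[0,0,-0.762],1]]'
python3 -m handwheel '[[[0.048,-0.103,-0.02],[0,0,-0.38],1],[[0.096,-0.207,-0.02],[0,0,-0.762],1],[[0.096,-0.207,-0.02],[0,0,-0.762],1]]'
python3 -m handwheel '[[[0.083,-0.078,-0.02],[0,0,-0.38],1],[[0.166,-0.156,-0.02],[0,0,-0.762],1],[[0.166,-0.156,-0.02],[0,0,-0.762],1]]'
python3 -m handwheel '[[[0.106,-0.042,-0.02],[0,0,-0.38],1],[[0.212,-0.083,-0.02],[0,0,-0.762],1],[[0.212,-0.083,-0.02],[0,0,-0.762],1],[[0.212,-0.083,-0.02],[0,0,-0.762],1],[[0.212,-0.083,-0.02],[0,0,-0.762],1]]'
python3 - <<'E'
from h import *
T=toolM();print(T[:3,3],yaw(),bot.get_obs()["wrist_force"],T[:3,2])
d=get_image("wrist");cv2.imwrite("pics/w3.png",d["image"][:,:,::-1])
M=T@np.array(d["tool_from_camera"]);print(proj(d,(.526,.167,.069),M),proj(d,(.526,.167,.04),M))
E
```

```text
time: 6.5
tool_pos: [0.5284, -0.0946, 0.1562]
tcp_rot: [0.975, 0.222, -0.002, -0.001]
wrist_force: [0.4, -0.7, -2.5]
width: 0.0138
grasp_force: 30.0
time: 6.88
tool_pos: [0.5283, -0.0385, 0.162]
tcp_rot: [0.916, 0.401, -0.001, -0.0]
wrist_force: [-0.3, -1.9, -2.5]
width: 0.0136
grasp_force: 30.0
time: 7.25
tool_pos: [0.5281, 0.0178, 0.1675]
tcp_rot: [0.824, 0.567, -0.001, -0.0]
wrist_force: [-0.1, -0.8, -2.5]
width: 0.0136
grasp_force: 30.0
time: 7.88
tool_pos: [0.528, 0.0735, 0.1731]
tcp_rot: [0.702, 0.712, -0.0, 0.0]
wrist_force: [0.5, -0.2, -2.8]
width: 0.0136
grasp_force: 30.0
[0.52797802 0.07345986 0.17312818] 90.78627234398104 [ 0.51538315 -0.16507397 -2.84030155] [-4.10918984e-04 -4.74558979e-04 -9.99999803e-01]
[320.84617216  91.51084891] [320.95597961  95.71453738]
```

View pics/w3.png

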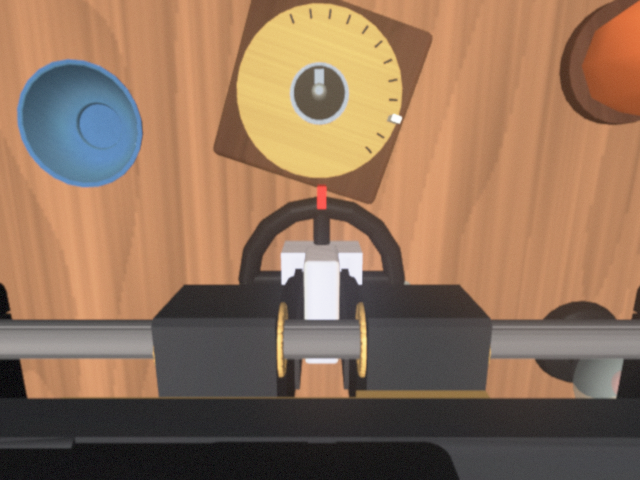

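The wrist view shows the stem at about (319,91), with the key pointing straight up the image to (319.5,68), almost exactly along tool x. The mark is at (396,118).

```bash
python3 - <<'E'
from h import *
T=toolM();d=get_image("wrist");M=T@np.array(d["tool_from_camera"]);im=d["image"]
m=mask(im,(18,120,90),(32,255,255),(225,0,415,182));n=max(cv2.findContours(m,0,1)[0],key=cv2.contourArea);f=cv2.fitEllipse(n);C=ray(d,*f[0],.041,M);print("plate",f,C)
g=im.astype(int);gray=((im.max(2).astype(int)-im.min(2))<45).astype(np.uint8)
k=np.zeros_like(gray);k[58:126,285:353]=1;n=max(cv2.findContours(gray*k,0,1)[0],key=cv2.contourArea);f=cv2.fitEllipse(cv2.convexHull(n));print("shoulder",f,ray(d,*f[0],.048,M))
m=mask(im,(0,0,0),(180,150,85),(285,58,353,126));n=max(cv2.findContours(m,0,1)[0],key=cv2.contourArea);f=cv2.fitEllipse(cv2.convexHull(n));print("collar",f,ray(d,*f[0],.054,M))
print(np.round(im[60:104:2,319].mean(1)),[np.round(im[v,305:334].mean(1)) for v in(72,80,91)])
C=ray(d,*f[0],.054,M)
m=mask(im,(0,0,170),(180,60,255),(385,108,408,130));c=cen(m);q=ray(d,*c[:2],.06,M);print("mark",c,q,np.degrees(np.arctan2(*(q-C)[[1,0]])))
i=ray(d,319.5,72,.06,M);print("key",i,np.degrees(np.arctan2(*(i-C)[[1,0]])))
print("stem",ray(d,318.8,90.5,.069,M))
E
```

```text
plate ((318.4231262207031, 90.21728515625), (163.10906982421875, 173.80235290527344), 3.1168503761291504) [0.52417365 0.17067557 0.041     ]
shoulder ((318.9578552246094, 93.20770263671875), (58.61345672607422, 62.097129821777344), 0.883018434047699) [0.52462617 0.16807846 0.048     ]Traceback (most recent call last):
  File "<stdin>", line 6, in <module>
ValueError: max() iterable argument is empty
```

```bash
python3 - <<'E'
from h import *
T=toolM();d=get_image("wrist");M=T@np.array(d["tool_from_camera"]);im=d["image"]
k=np.zeros(im.shape[:2],np.uint8);k[58:126,285:353]=255
g=cv2.cvtColor(im,cv2.COLOR_RGB2GRAY);print(g[91,285:353].tolist());print(g[58:128,319].tolist());print(g[74,300:340].tolist())
m=cv2.bitwise_and(cv2.inRange(g,0,100),k);n=max(cv2.findContours(m,0,1)[0],key=cv2.contourArea);f=cv2.fitEllipse(cv2.convexHull(n));C=ray(d,*f[0],.054,M);print("collar",f,C)
m=mask(im,(0,0,170),(180,60,255),(385,108,408,130));c=cen(m);q=ray(d,*c[:2],.06,M);print("mark",c,q,np.degrees(np.arctan2(*(q-C)[[1,0]])))
E
```

```text
[202, 202, 203, 204, 204, 207, 207, 203, 177, 117, 92, 87, 88, 92, 89, 89, 89, 88, 90, 89, 89, 88, 86, 91, 90, 94, 109, 136, 158, 178, 196, 201, 203, 203, 204, 203, 199, 194, 177, 153, 135, 117, 97, 90, 91, 87, 90, 90, 91, 90, 90, 92, 90, 89, 90, 88, 87, 88, 98, 132, 177, 198, 204, 205, 207, 205, 203, 203]
[202, 202, 199, 200, 202, 203, 201, 193, 153, 109, 110, 149, 188, 197, 202, 203, 204, 201, 201, 202, 203, 203, 203, 201, 198, 181, 169, 175, 187, 199, 202, 200, 203, 204, 203, 203, 197, 177, 154, 133, 124, 114, 106, 98, 89, 84, 87, 85, 87, 87, 86, 88, 87, 86, 84, 87, 86, 87, 88, 87, 83, 100, 144, 182, 199, 200, 193, 199, 202, 203]
[172, 138, 105, 95, 92, 92, 90, 91, 91, 90, 92, 93, 92, 107, 148, 189, 202, 202, 202, 204, 202, 201, 199, 178, 123, 93, 94, 93, 91, 89, 91, 91, 93, 92, 87, 96, 109, 141, 173, 196]
collar ((318.9031982421875, 93.03255462646484), (48.503273010253906, 51.524532318115234), 0.4906139373779297) [0.5246191  0.16782352 0.054     ]
mark (np.float64(395.21875), np.float64(119.03125), 96) [0.57512411 0.15179901 0.06      ] -17.603484461357798
```

```bash

python3 -m handwheel '[[[0.1,-0.002,0],[0,0,0],1],[[0.25,-0.006,0],[0,0,0],1],[[0.3795,-0.008,0],[0,0,0],1],[[0.3795,-0.008,0.1],[0,0,0],1],[[0.3795,-0.008,0.2],[0,0,0],1],[[0.3795,-0.008,0.27],[0,0,0],1],[[0.3795,-0.008,0.27],[0,0,0],1],[[0.3795,-0.008,0.27],[0,0,0],1]]'
python3 - <<'E'
from h import *
T=toolM();print(T[:3,3],yaw(),bot.get_obs()["wrist_force"],T[:3,2])
chain((.5247,.1684,.100),90.8,1)
d=get_image("scene");u=proj(d,(.525,.168,.075)).astype(int);print(u)
cv2.imwrite("pics/s2.png",cv2.resize(d["image"][u[1]-60:u[1]+50,u[0]-70:u[0]+70],(764,600),interpolation=cv2.INTER_CUBIC)[:,:,::-1])
E
```

```text
time: 9.02
tool_pos: [0.5251, 0.1695, 0.1069]
tcp_rot: [0.701, 0.713, 0.001, 0.0]
wrist_force: [0.2, 0.0, -1.7]
width: 0.0142
grasp_force: 30.0
[0.5251153  0.16947299 0.10692888] 90.94569267566152 [ 0.18239077  0.04148758 -1.74936196] [ 1.58204880e-03  3.33714504e-04 -9.99998693e-01]
shift [-0.0043 -0.0017  0.0277] turn z 0.0051
tilt [ 1.58204880e-03  3.33714504e-04 -9.99998693e-01]
[379 270]
```

View pics/s2.png

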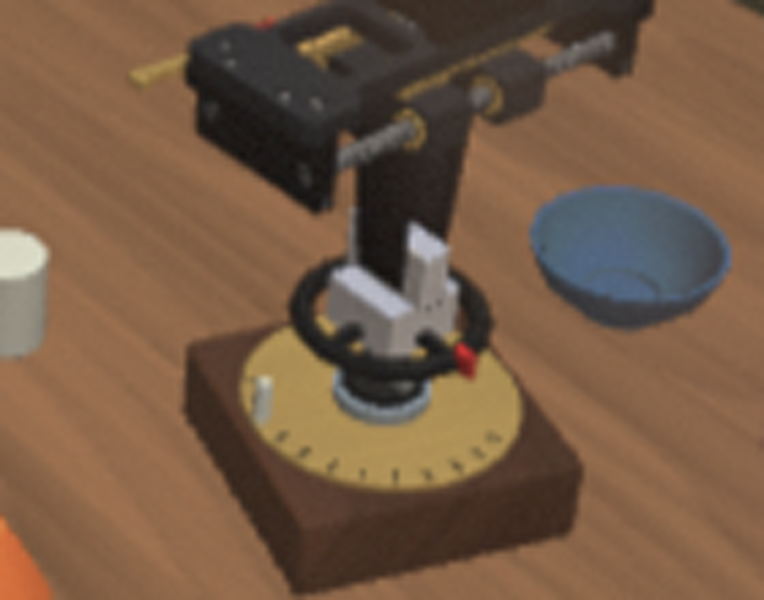

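The scene crop shows the wheel centred over the stem, with the pointer on the right at (465,360). I'll lower it gently.

```bash

python3 -m handwheel '[[[-0.004,-0.002,0],[0,0,0],1],[[-0.004,-0.002,0.01],[0,0,0],1],[[-0.004,-0.002,0.02],[0,0,0],1],[[-0.004,-0.002,0.028],[0,0,0],1],[[-0.004,-0.002,0.036],[0,0,0],1],[[-0.004,-0.002,0.036],[0,0,0],1]]'
python3 -m handwheel '[[[0,0,0.006],[0,0,0],1],[[0,0,0.012],[0,0,0],1],[[0,0,0.018],[0,0,0],1],[[0,0,0.018],[0,0,0],1]]'
python3 -m handwheel '[[[0,0,0.004],[0,0,0],1],[[0,0,0.008],[0,0,0],1],[[0,0,0.012],[0,0,0],1],[[0,0,0.012],[0,0,0],1]]'
```

```text
time: 9.82
tool_pos: [0.5236, 0.1685, 0.0966]
tcp_rot: [0.701, 0.713, -0.0, -0.0]
wrist_force: [-0.1, 0.8, -2.4]
width: 0.0141
grasp_force: 30.0
time: 10.32
tool_pos: [0.5237, 0.1685, 0.0922]
tcp_rot: [0.701, 0.713, -0.0, -0.0]
wrist_force: [0.3, 0.1, -2.8]
width: 0.0137
grasp_force: 30.0
time: 10.82
tool_pos: [0.5238, 0.1685, 0.0893]
tcp_rot: [0.701, 0.713, -0.0, -0.0]
wrist_force: [-0.1, -0.3, -2.4]
width: 0.0141
grasp_force: 30.0
```

```bash

python3 -m handwheel '[[[0,0.003,0.002],[0,0,0],1],[[0,0.003,0.004],[0,0,0],1],[[0,0.003,0.004],[0,0,0],1]]'
python3 -m handwheel '[[[0,0,0.002],[0,0,0],1],[[0,0,0.004],[0,0,0],1],[[0,0,0.004],[0,0,0],1]]'
```

```text
time: 11.2
tool_pos: [0.5246, 0.1685, 0.0884]
tcp_rot: [0.701, 0.713, -0.0, -0.0]
wrist_force: [-0.2, 0.2, -1.9]
width: 0.0139
grasp_force: 30.0
time: 11.58
tool_pos: [0.5245, 0.1685, 0.0873]
tcp_rot: [0.701, 0.713, -0.0, -0.0]
wrist_force: [-0.1, 0.3, -1.7]
width: 0.0141
grasp_force: 30.0
```

```bash

python3 -m handwheel '[[[0,0,0.002],[0,0,0],1],[[0,0,0.004],[0,0,0],1],[[0,0,0.004],[0,0,0],1]]'
python3 -m handwheel '[[[0,0,0.002],[0,0,0],1],[[0,0,0.004],[0,0,0],1],[[0,0,0.004],[0,0,0],1]]'
python3 -m handwheel '[[[0,0,0.002],[0,0,0],1],[[0,0,0.004],[0,0,0],1],[[0,0,0.004],[0,0,0],1]]'
```

```text
time: 11.95
tool_pos: [0.5245, 0.1685, 0.0863]
tcp_rot: [0.701, 0.713, -0.0, -0.0]
wrist_force: [1.0, 0.0, -2.5]
width: 0.0142
grasp_force: 30.0
time: 12.32
tool_pos: [0.5245, 0.1685, 0.0853]
tcp_rot: [0.701, 0.713, -0.0, -0.0]
wrist_force: [0.3, 0.3, -1.8]
width: 0.0138
grasp_force: 30.0
time: 12.7
tool_pos: [0.5246, 0.1686, 0.0844]
tcp_rot: [0.701, 0.713, 0.0, -0.0]
wrist_force: [0.5, 0.6, -3.0]
width: 0.0135
grasp_force: 30.0
```

The wheel has sunk past the key top with no resistance, so the keyway is over the key. Next comes the collar.

```bash

python3 -m handwheel '[[[0,0,0.004],[0,0,0],1],[[0,0,0.008],[0,0,0],1],[[0,0,0.008],[0,0,0],1]]'
python3 -m handwheel '[[[0,0,0.002],[0,0,0],1],[[0,0,0.004],[0,0,0],1],[[0,0,0.004],[0,0,0],1]]'
python3 -m handwheel '[[[0,0,0.002],[0,0,0],1],[[0,0,0.004],[0,0,0],1],[[0,0,0.004],[0,0,0],1]]'
```

```text
time: 13.08
tool_pos: [0.5247, 0.1687, 0.0824]
tcp_rot: [0.701, 0.713, 0.0, -0.0]
wrist_force: [0.5, 1.2, -1.7]
width: 0.0134
grasp_force: 30.0
time: 13.45
tool_pos: [0.5248, 0.1687, 0.0822]
tcp_rot: [0.701, 0.713, 0.0, -0.0]
wrist_force: [-3.1, 2.0, 3.9]
width: 0.0138
grasp_force: 30.0
time: 13.82
tool_pos: [0.5247, 0.1687, 0.0805]
tcp_rot: [0.701, 0.713, 0.0, -0.0]
wrist_force: [-1.1, 2.6, 3.9]
width: 0.0139
grasp_force: 30.0
```

```bash

python3 -m handwheel '[[[0,0,0.002],[0,0,0],1],[[0,0,0.004],[0,0,0],1],[[0,0,0.004],[0,0,0],1]]'
python3 -m handwheel '[[[0,0,0.002],[0,0,0],1],[[0,0,0.004],[0,0,0],1],[[0,0,0.004],[0,0,0],1]]'
python3 -m handwheel '[[[0,0,0.002],[0,0,0],1],[[0,0,0.004],[0,0,0],1],[[0,0,0.004],[0,0,0],1]]'
```

```text
time: 14.2
tool_pos: [0.5247, 0.1687, 0.0794]
tcp_rot: [0.701, 0.713, 0.0, 0.0]
wrist_force: [-1.7, 3.7, 3.5]
width: 0.014
grasp_force: 30.0
time: 14.58
tool_pos: [0.5247, 0.1687, 0.0784]
tcp_rot: [0.701, 0.713, 0.0, 0.0]
wrist_force: [-0.9, 4.9, 4.4]
width: 0.0136
grasp_force: 30.0
time: 14.95
tool_pos: [0.5247, 0.1687, 0.0774]
tcp_rot: [0.701, 0.713, 0.0, 0.0]
wrist_force: [-1.2, 4.5, 4.7]
width: 0.014
grasp_force: 30.0
```

```bash

python3 -m handwheel '[[[0.002,0,0.002],[0,0,0],1],[[0.002,0,0.004],[0,0,0],1],[[0.002,0,0.004],[0,0,0],1]]'
python3 -m handwheel '[[[0.001,0,0.002],[0,0,0],1],[[0.001,0,0.002],[0,0,0],1],[[0.001,0,0.002],[0,0,0],1]]'
```

```text
time: 15.32
tool_pos: [0.5247, 0.1688, 0.0764]
tcp_rot: [0.701, 0.713, -0.0, 0.0]
wrist_force: [0.0, 1.7, 4.0]
width: 0.0139
grasp_force: 30.0
time: 15.7
tool_pos: [0.5247, 0.1688, 0.0764]
tcp_rot: [0.701, 0.713, -0.0, 0.0]
wrist_force: [-1.6, 0.1, 7.8]
width: 0.0139
grasp_force: 30.0
```

```bash

python3 -m handwheel '[[[0,0,0.001],[0,0,0],1],[[0,0,0.002],[0,0,0],1],[[0,0,0.002],[0,0,0],1]]'
python3 - <<'E'
from h import *
o=bot.get_obs();print(o["tool_pos"],o["wrist_force"],yaw(),o["joint_pos"][5])
E
```

```text
time: 16.08
tool_pos: [0.5247, 0.1688, 0.0763]
tcp_rot: [0.701, 0.713, -0.0, 0.0]
wrist_force: [-2.9, 0.8, 9.0]
width: 0.0139
grasp_force: 30.0
[0.52473563 0.16879059 0.07632499] [-2.85111736  0.81697872  9.01267584] 90.98231406671658 0.19777666826934764
```

Fully home: z has stopped at the shoulder height and the force is rising. I'll unload most of the press, then turn clockwise (positive about tool z).

```bash

python3 -m handwheel '[[[0,0,-0.002],[0,0,0],1],[[0,0,-0.003],[0,0,0],1],[[0,0,-0.003],[0,0,0],1]]'
python3 -m handwheel '[[[0,0,0],[0,0,0.1],1],[[0,0,0],[0,0,0.2],1],[[0,0,0],[0,0,0.3],1],[[0,0,0],[0,0,0.4],1],[[0,0,0],[0,0,0.4],1]]'
python3 - <<'E'
from h import *
o=bot.get_obs();print(o["tool_pos"],o["wrist_force"],o["torque"],yaw(),o["joint_pos"][5])
E
```

```text
time: 16.45
tool_pos: [0.5247, 0.1688, 0.0763]
tcp_rot: [0.701, 0.713, -0.0, 0.0]
wrist_force: [-1.9, 0.4, 5.3]
width: 0.0141
grasp_force: 30.0
time: 17.08
tool_pos: [0.5244, 0.169, 0.0763]
tcp_rot: [0.769, 0.639, -0.001, 0.0]
wrist_force: [-2.2, 1.1, 6.3]
width: 0.0142
grasp_force: 30.0
[0.52438405 0.16895347 0.07634739] [-2.24715701  1.13997585  6.28414187] [ 0.10290318  0.47038761 -0.03545619] 79.50833596473664 0.397995133344626
```

```bash

python3 -m handwheel '[[[0,0,-0.001],[0,0,0.15],1],[[0,0,-0.001],[0,0,0.3],1],[[0,0,-0.001],[0,0,0.45],1],[[0,0,-0.001],[0,0,0.6],1],[[0,0,-0.001],[0,0,0.75],1],[[0,0,-0.001],[0,0,0.75],1]]'
python3 -m handwheel '[[[0,0,0],[0,0,0.15],1],[[0,0,0],[0,0,0.3],1],[[0,0,0],[0,0,0.45],1],[[0,0,0],[0,0,0.6],1],[[0,0,0],[0,0,0.75],1],[[0,0,0],[0,0,0.75],1]]'
python3 - <<'E'
from h import *
o=bot.get_obs();print(o["tool_pos"],o["wrist_force"],o["torque"],yaw(),o["joint_pos"][5])
E
```

```text
time: 17.82
tool_pos: [0.5242, 0.1694, 0.0764]
tcp_rot: [0.875, 0.485, -0.0, -0.0]
wrist_force: [-2.3, 2.4, 6.1]
width: 0.0139
grasp_force: 30.0
time: 18.58
tool_pos: [0.5248, 0.1695, 0.0764]
tcp_rot: [0.949, 0.314, 0.0, -0.0]
wrist_force: [-0.1, 3.8, 3.3]
width: 0.0137
grasp_force: 30.0
[0.52476839 0.16949828 0.07637823] [-0.06411939  3.82807351  3.253479  ] [ 0.61681888  0.0943291  -0.00879855] 36.58950857031491 1.146864424436975
```

```bash

python3 -m handwheel '[[[0.001,-0.001,0],[0,0,0.15],1],[[0.001,-0.001,0],[0,0,0.3],1],[[0.001,-0.001,0],[0,0,0.45],1],[[0.001,-0.001,0],[0,0,0.6],1],[[0.001,-0.001,0],[0,0,0.75],1],[[0.001,-0.001,0],[0,0,0.75],1]]'
python3 -m handwheel '[[[0,0,0],[0,0,0.15],1],[[0,0,0],[0,0,0.3],1],[[0,0,0],[0,0,0.45],1],[[0,0,0],[0,0,0.6],1],[[0,0,0],[0,0,0.75],1],[[0,0,0],[0,0,0.75],1]]'
python3 - <<'E'
from h import *
o=bot.get_obs();print(o["tool_pos"],o["wrist_force"],o["torque"],yaw(),o["joint_pos"][5])
T=toolM();d=get_image("wrist");M=T@np.array(d["tool_from_camera"]);cv2.imwrite("pics/w4.png",d["image"][:,:,::-1]);
c=cen(redm(d["image"],(290,160,360,230)));print(c)
print("mark proj",proj(d,np.r_[np.array([.525,.168])+.052*np.array([np.cos(np.radians(-17.6)),np.sin(np.radians(-17.6))]),.062],M))
E
```

```text
time: 19.32
tool_pos: [0.5253, 0.1696, 0.0764]
tcp_rot: [0.991, 0.132, 0.001, 0.0]
wrist_force: [2.5, 2.9, 1.5]
width: 0.0135
grasp_force: 30.0
time: 20.08
tool_pos: [0.5258, 0.1693, 0.0764]
tcp_rot: [0.998, -0.055, 0.001, 0.0]
wrist_force: [4.6, 2.3, -1.0]
width: 0.014
grasp_force: 30.0
[0.52578365 0.16933237 0.07642092] [ 4.62311508  2.25304293 -1.009779  ] [ 0.31260339 -0.84002268 -0.0100284 ] -6.294275589046248 1.8960616649777842
(np.float64(321.1223404255319), np.float64(197.6755319148936), 188)
mark proj [347.21531978 173.82972187]
```

View pics/w4.png

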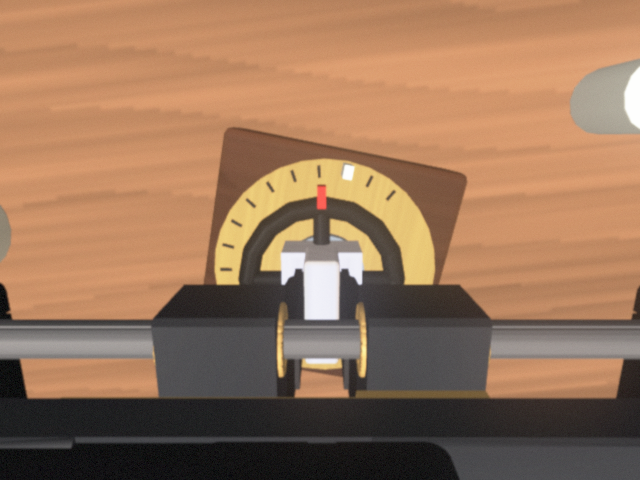

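The wrist view shows the pointer at (321,197) and the mark top at (348,172). The wheel turned with the tool. I'll measure the remaining angle.

```bash
cat >> h.py <<'E'
def rem(box=(300,155,375,185)):
    d=get_image("wrist");M=np.array(d["tool_from_camera"]);im=d["image"];zt=toolM()[2,3]
    c=cen(mask(im,(0,0,180),(180,50,255),box));p=ray(d,*c[:2],zt-.062,M)
    r=cen(redm(im,(290,185,360,212)));q=ray(d,*r[:2],zt-.057,M)
    for o in(-.0012,0):
        a=[np.degrees(np.arctan2(t[1],t[0]-o)) for t in(p,q)];print(c,r,"mark,ptr deg",a,"remaining",a[0]-a[1],"R",np.hypot(p[0]-o,p[1]))
    print("by world yaw",yaw()+17.6)
E
python3 -c "
from h import *
rem()"
```

```text
(np.float64(347.3726708074534), np.float64(171.6335403726708), 161) (np.float64(321.0698924731183), np.float64(197.6505376344086), 186) mark,ptr deg [np.float64(12.513787129019812), np.float64(0.03101597364811364)] remaining 12.4827711553717 R 0.053767825277969736
(np.float64(347.3726708074534), np.float64(171.6335403726708), 161) (np.float64(321.0698924731183), np.float64(197.6505376344086), 186) mark,ptr deg [np.float64(12.79702593179083), np.float64(0.031971103520487036)] remaining 12.765054828270344 R 0.05259697527489105
by world yaw 11.3287537825287
```

```bash

python3 -m handwheel '[[[0.002,0,0.001],[0,0,0.1],1],[[0.002,0,0.001],[0,0,0.2],1],[[0.002,0,0.001],[0,0,0.3],1],[[0.002,0,0.001],[0,0,0.41],1],[[0.002,0,0.001],[0,0,0.41],1],[[0.002,0,0.001],[0,0,0.41],1]]'
python3 -c "
from h import *
rem();print(yaw())"
```

```text
time: 20.92
tool_pos: [0.5261, 0.1691, 0.0764]
tcp_rot: [0.988, -0.157, 0.001, 0.0]
wrist_force: [5.7, 0.0, 0.7]
width: 0.014
grasp_force: 30.0
(np.float64(323.47741935483873), np.float64(169.4516129032258), 155) (np.float64(321.0698924731183), np.float64(197.66666666666666), 186) mark,ptr deg [np.float64(1.205069392729309), np.float64(0.09743744825932509)] remaining 1.107631944469984 R 0.05348340864124708
(np.float64(323.47741935483873), np.float64(169.4516129032258), 155) (np.float64(321.0698924731183), np.float64(197.66666666666666), 186) mark,ptr deg [np.float64(1.2327257610314546), np.float64(0.10043609890069427)] remaining 1.1322896621307603 R 0.05228368014019106
by world yaw -0.45112190400784513
-18.051121904007847
```

```bash

python3 -m handwheel '[[[0.002,0,0],[0,0,0.016],1],[[0.003,0,0],[0,0,0.034],1],[[0.003,0,0],[0,0,0.034],1],[[0.003,0,0],[0,0,0.034],1]]'
python3 -c "
from h import *
rem();print(yaw(),bot.get_obs()['torque'])"
```

```text
time: 21.48
tool_pos: [0.5262, 0.1691, 0.0764]
tcp_rot: [0.986, -0.166, 0.0, 0.0]
wrist_force: [4.0, -1.0, 2.3]
width: 0.0136
grasp_force: 30.0
(np.float64(321.42105263157896), np.float64(169.67763157894737), 152) (np.float64(321.0698924731183), np.float64(197.6505376344086), 186) mark,ptr deg [np.float64(0.23676684724375355), np.float64(0.10324281361148813)] remaining 0.13352403363226542 R 0.05337934932642697
(np.float64(321.42105263157896), np.float64(169.67763157894737), 152) (np.float64(321.0698924731183), np.float64(197.6505376344086), 186) mark,ptr deg [np.float64(0.24221190079637453), np.float64(0.10641868456579562)] remaining 0.1357932162305789 R 0.05217935980788555
by world yaw -1.5301552632602942
-19.130155263260296 [-0.2610138  -0.78149696  0.08974312]
```

```bash

python3 -m handwheel '[[[0,0,0],[0,0,0],0.8],[[0,0,0],[0,0,0],0.7],[[0,0,0],[0,0,0],0.6],[[0,0,0],[0,0,0],0.5],[[0,0,0],[0,0,0],0.5],[[0,0,0],[0,0,0],0.5]]'
python3 -m handwheel '[[[0,0,-0.05],[0,0,0],0.5],[[0,0,-0.15],[0,0,0],0.5],[[0,0,-0.3],[0,0,0],0.5],[[-0.1,0,-0.45],[0,0,0],0.5],[[-0.16,0,-0.48],[0,0,0],0.5],[[-0.16,0,-0.48],[0,0,0],0.5],[[-0.16,0,-0.48],[0,0,0],0.5]]'
python3 - <<'E'
from h import *
T=toolM();d=get_image("wrist");M=T@np.array(d["tool_from_camera"]);im=d["image"]
u=proj(d,(.525,.168,.055),M).astype(int);print(u)
x0,y0=max(u[0]-110,0),max(u[1]-90,0);c=im[y0:y0+165,x0:x0+220];print(x0,y0)
cv2.imwrite("pics/w5.png",cv2.resize(c,(800,600),interpolation=cv2.INTER_CUBIC)[:,:,::-1])
E
```

```text
time: 22.28
tool_pos: [0.5258, 0.1693, 0.0761]
tcp_rot: [0.986, -0.166, -0.0, 0.0]
wrist_force: [-0.2, -0.1, 0.4]
width: 0.0474
grasp_force: 0.0
time: 23.15
tool_pos: [0.4874, 0.1821, 0.1945]
tcp_rot: [0.986, -0.166, -0.001, 0.001]
wrist_force: [-1.1, -0.5, -0.3]
width: 0.048
grasp_force: 0.0
[321 171]
211 81
```

View pics/w5.png

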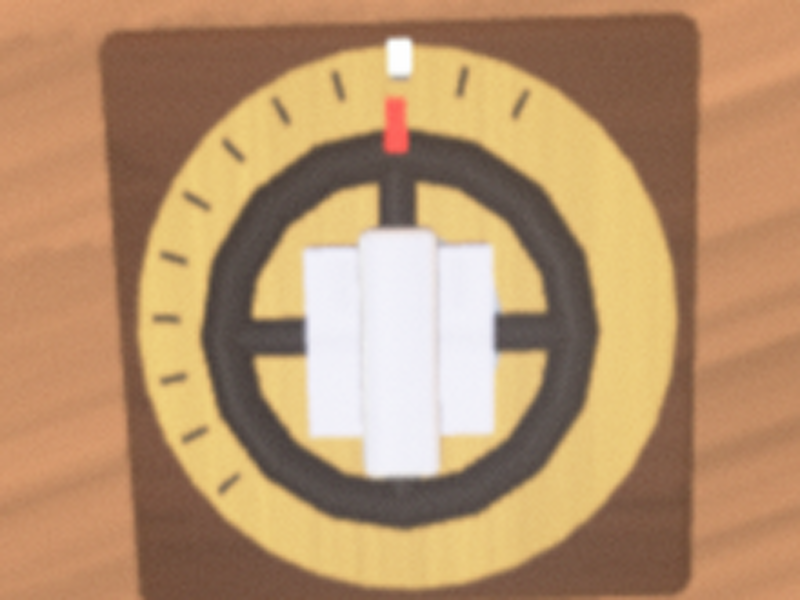

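The closing view shows the wheel seated and level. The pointer at (396,125) lines up with the mark at (399,57) to about 1°, and the gripper is clear. Handing in.

```bash
python3 -c "
from bench import hand_in
print(hand_in())"
```

```text
the job is handed in; nothing more can be done
None
```

The wheel is back on its keyed stem and pressed fully home, then turned clockwise until its pointer stood within about 1° of the white mark, and let go; the job was handed in at about 23 s, with no verdict returned.

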